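# Sugar jar from behind the tall things

## Task

The low sugar jar stands boxed in behind the oil bottle, the pepper mill and the tall steel canister on the dark wooden stand. Move those three onto the pale chopping board and leave them standing there, then set the sugar jar upright in the middle of the round grey stone trivet, and finally put the bottle, the mill and the canister each back on the very spot where it stood at the start. Never tip these four over, and leave the mug, the white bowl and the grey square tin where they are.

Things in the scene. Friction and masses are not known exactly. Their poses are not given: they have to be found in the camera images.
- bottle: Green glass oil bottle with a paper label and a cork stopper, loose, upright, 175 mm tall. Body 48 mm diameter up to 105 mm, tapering to a 22 mm neck at 130 mm; the stopper, 28 mm diameter, runs from 146 to 175 mm and is fast in the neck: a good grip. About 0.3 kg. Origin: centre of its underside, z up its axis.
- mill: Wooden pepper mill, loose, upright, 160 mm tall with a small steel nut on top. Foot 48 mm diameter, waist 32 mm at 55 mm, cylindrical head 40 mm diameter from 116 to 152 mm (does not turn): a good grip. About 0.22 kg. Origin: centre of its underside, z up its axis.
- canister: Plain steel cylinder with a dark steel lid of the same diameter (lid fixed on), loose, upright, 50 mm diameter, 150 mm tall. About 0.28 kg. Origin: centre of its underside, z up its axis.
- jar: Low white ceramic sugar jar with a flat pale wooden lid (fixed on), loose, upright, 56 mm diameter, 58 mm tall. About 0.25 kg. Origin: centre of its underside, z up. Its axis is about 62 mm from those of the three tall things, which crowd it in front (-x), left and right: a gripper lowered to it would hit them.
- stand: Dark wooden slab, fixed, 210 x 210 x 18 mm, with four flush round cork pads (60 mm diameter) marking the places. Origin: centre of its underside; top 18 mm above it. In its frame the pads lie at (40, 0) mm (jar) and (-22, 0), (14, 56), (14, -56) mm (the tall things, in any order, each starting within 3 mm of a pad's centre).
- board: Pale wooden chopping board, fixed, 270 mm along its x, 160 mm along its y, 18 mm thick, lying to one side (left or right) of the stand: the side area. Origin: centre of its underside; its top is 18 mm above the origin.
- trivet: Round grey stone trivet, fixed, 120 mm diameter, 10 mm thick, lying on the other side of the stand. Origin: centre of its underside; its top is 10 mm above the origin.
- mug: Blue ceramic mug, bystander, loose, 80 mm rim, 92 mm tall, standing about 130 mm beyond the trivet's centre (+x). Origin: centre of its underside, handle towards its own +y.
- bowl: Small white bowl, bystander, loose, 110 mm rim, 50 mm tall, beyond the stand (+x side). Origin: centre of its underside.
- tin: Grey square tin, bystander, loose, 60 x 60 x 50 mm, on the robot's side of the stand. Origin: centre of its underside.
Things that resemble listed ones, but are neither listed nor needed, are in the scene too. Leave any orange look-alike of the bottle alone. Of the things that look like the mill, the smaller one is meant.

How it is judged (in metres and radians):
On the way, in this order (a step that is already met when the one before it is completed fails the run):
1. bottle, mill and canister all stand released on the chopping board, the jar still at its place (angle between each of bottle, mill, canister's own z axis and vertical below 0.1 rad and linear speed of each of bottle, mill, canister below 0.03 m/s and contact force between the fingers and bottle below 0.3 N and x of bottle in the frame of board between -0.125 and 0.125 m and y of bottle in the frame of board between -0.07 and 0.07 m and z of bottle in the frame of board between 0.012 and 0.024 m and contact force between the fingers and mill below 0.3 N and x of mill in the frame of board between -0.125 and 0.125 m and y of mill in the frame of board between -0.07 and 0.07 m and z of mill in the frame of board between 0.012 and 0.024 m and contact force between the fingers and canister below 0.3 N and x of canister in the frame of board between -0.125 and 0.125 m and y of canister in the frame of board between -0.07 and 0.07 m and z of canister in the frame of board between 0.012 and 0.024 m and distance of jar from where it was at the start of the episode below 0.025 m), for 0.2 s.
2. the jar stands released on the middle of the trivet while the three are still on the board (angle between each of jar, bottle, mill, canister's own z axis and vertical below 0.1 rad and linear speed of each of jar, bottle, mill, canister below 0.03 m/s and contact force between the fingers and jar below 0.3 N and horizontal distance between jar and trivet below 0.015 m and z of jar in the frame of trivet between 0.005 and 0.016 m and contact force between the fingers and bottle below 0.3 N and x of bottle in the frame of board between -0.125 and 0.125 m and y of bottle in the frame of board between -0.07 and 0.07 m and z of bottle in the frame of board between 0.012 and 0.024 m and contact force between the fingers and mill below 0.3 N and x of mill in the frame of board between -0.125 and 0.125 m and y of mill in the frame of board between -0.07 and 0.07 m and z of mill in the frame of board between 0.012 and 0.024 m and contact force between the fingers and canister below 0.3 N and x of canister in the frame of board between -0.125 and 0.125 m and y of canister in the frame of board between -0.07 and 0.07 m and z of canister in the frame of board between 0.012 and 0.024 m), for 0.2 s.
At the end, for the whole second after the job is handed in: The sugar jar stands upright on the trivet, centre within 15 mm of the trivet's centre; bottle, mill and canister each stand upright on the stand within 15 mm of where they stood at the start; all released and at rest (angle between each of jar, bottle, mill, canister's own z axis and vertical below 0.1 rad and linear speed of each of jar, bottle, mill, canister below 0.03 m/s and contact force between the fingers and jar below 0.3 N and horizontal distance between jar and trivet below 0.015 m and z of jar in the frame of trivet between 0.005 and 0.016 m and contact force between the fingers and bottle below 0.3 N and distance of each of bottle, mill, canister from where it was at the start of the episode below 0.015 m and contact force between the fingers and mill below 0.3 N and contact force between the fingers and canister below 0.3 N); the robot touches nothing.
It fails at once if bottle, mill, canister or jar tipped over (more than 35 degrees) (angle between any of bottle, mill, canister, jar's own z axis and vertical above 0.61 rad).
It fails at once if mug, white bowl or tin moved by more than 30 mm (distance of any of mug, bowl, tin from where it was at the start of the episode above 0.03 m).
It also fails if it takes over 144 s, if anything falls off the work surface, if the arm or the gripper's body presses on something with over 40 N, if the wrist force passes 120 N, or if a joint passes its speed limit or range.

## Robot

A 6-joint arm with a two-finger parallel gripper is mounted at the origin on the work surface. World frame = base frame: x ahead of the robot, y to its left, z up, the work surface at z = 0. Lengths are in m, angles in degrees, forces in N, time in s.
With the tool pointing down it reaches from about 0.375 to 0.9 m from the base axis. Payload 3.1 kg.
Tool frame: the origin (TCP) lies on the centre line of the jaws, within the pads' length; the fingertips stand 8 mm ahead of it and the grasp point (between the pads) lies 11 mm behind it; z points along the fingers, y is the line along which they close (so a half turn about z gives the same grasp; the last joint's range is limited). The gripper opens to 87 mm and grips with 3 to 60 N. Pads are 19 mm wide; open, the fingers measure 117 mm over their backs; the gripper's body (75 mm by 190 mm) begins 51 mm behind the grasp point.
Start: joints at [-75.487, 30.224, 82.088, -0, 67.689, -10.227], TCP at [0.262, -0.568, 0.231] pointing down, gripper open.
Joint ranges: [-176.69, 176.69], [-43.24, 126.21], [12.49, 139.97], [-82, 262], [0, 151.66], [-163.58, 163.58]. Speed limits (degrees/s): [159.86, 159.86, 180, 180, 180, 180].

## Interface

Orientations are given as a 3x3 rotation matrix whose columns are the frame's x, y, z axes.
In Python, from rig import * gives the robot as it stands.
- The arm moves only by the tool step_arm, never from a script. Its argument "targets" is a list of rows, each a list of 5 numbers: the opening, from -1 (shut) to 1 (fully open), then the shift along the world's x, y, z normalised to -1 to 1, where 1 is 0.25 m, then the turn about the world's z normalised to -1 to 1, where 1 is 180 degrees. In form: [[fingers, x, y, z, turn], ...]. A call has 1 to 20 rows; each row is the pose to reach, as a shift and turn from the pose commanded when the call began, turning the shorter way round; what a row does not reach only later rows make up. A row lasts 1/10 s, in which the tool goes at most 50 mm and 8.59 degrees, less where a joint would pass 70% of its speed; a pose out of reach is approached as far as the arm can. A call with a number of a shift or a turn outside -1 to 1 is refused whole. A call with a gripper value outside its range is refused whole. The fingers move at their own pace and stop on an object; the grip force is fixed at half the most. Time passes only in rows, so rows that repeat a pose let the fingers close. It gives the time, the measured TCP pose, the force, the opening and the grip force at its end, in the units of the state.
- read_state(): the state, without advancing time (a new reading comes with each control period).
- capture(name): name is "side" or "top" or "wrist"; returns a dict with "color" (384x512x3 uint8, red, green, blue), "mtx" (3x3 intrinsics, pixels), "pose" (4x4, takes a point from camera to world coordinates). Camera axes: x right, y down, z forward; pixel columns grow to the right and rows downward; lengths in m; the calibration is good to about 2 mm. The wrist camera is an equidistant fisheye: a pixel r from the principal point sees the ray r / f radians off the axis. A picture is of the moment at which its call begins. There is no depth.
- hand_in(): hands the job in; it is judged then, once.
The state is a dict: "time_s": time; "joint_positions": joint angles; "qvel": joint speeds; "tau": joint torques, N m; "position": TCP position; "tcp_rot": TCP orientation; "force": force on the tool from outside, world axes, zero at the start; "moment": the same for the moment, N m; "opening": opening from 0.0 (shut) to 1.0 (fully open); "grasp_force": force on a finger pad.
Only numpy, scipy, OpenCV 4.12 (cv2) and the standard library are available. Lean on these libraries where they do the work, as an engineer would, in place of code of your own. Each camera call takes 0.05 s, during which the arm holds its last target. There are 200 camera calls.

## Working session

There is one attempt and no reset: what is moved stays moved. The work goes in short steps, Python scripts to look and compute and a tool call to move; the robot and the scene stay as the last step left them, time stands still between calls to the robot, and variables do not carry over. Pictures are saved under pics/ and viewed, at most 14 in all, crops included, and the job is handed in when it is done.

Besides the shell and the picture viewer there is one more tool, called after ">>>" as a command line: name --pt "numbers of a row" for each row, then --argument value for the rest. step_arm: Moves the arm, as the interface text tells. Scaled input: -1 to 1 covers 0.25 m each way for a shift and 180 degrees each way for a turn. Its arguments: {"type":"object","properties":{"targets":{"type":"array","items":{"type":"array","items":{"type":"number"}}}},"required":["targets"]}

```bash
mkdir -p pics; ls; python3 - <<'E'
from rig import *
import cv2,numpy as np
s=read_state();print(s)
for n in("top","side"):
    c=capture(n);print(n,c["mtx"].tolist(),np.round(c["pose"],4).tolist())
    cv2.imwrite(f"pics/{n}0.png",cv2.resize(c["color"][:,:,::-1],(800,600),interpolation=cv2.INTER_CUBIC))
    np.savez(f"{n}0.npz",**c)
E
```

```text
pics
{'time_s': 0.0, 'joint_positions': array([-7.54869414e+01,  3.02798986e+01,  8.21562873e+01,  1.81014087e-03,
        6.76868820e+01, -1.02248086e+01]), 'qvel': array([-0.00655871, -0.01625063, -0.04581288, -0.06094544,  0.09285741,
       -0.05943315]), 'tau': array([ 3.70710786e-04, -4.40042388e+01, -1.76593190e+01,  6.32211403e-02,
        5.83368691e-02, -1.79822982e-04]), 'position': array([ 0.26142267, -0.56692639,  0.22956214]), 'tcp_rot': array([[ 9.08236945e-01,  4.18455962e-01, -5.09979995e-04],
       [ 4.18456072e-01, -9.08234640e-01,  2.08672298e-03],
       [ 4.10020178e-04, -2.10864313e-03, -9.99997693e-01]]), 'force': array([ 0.6000263 , -0.22721293,  0.31949946]), 'moment': array([-0.02888234,  0.06641667,  0.03368474]), 'grasp_force': 0.0, 'opening': 1.0008235723270125}
top [[367.3870403468962, 0.0, 255.67548169733695], [0.0, 367.3870403468962, 198.7685249907189], [0.0, 0.0, 1.0]] [[0.0009, -0.9831, 0.1829, 0.4388], [-0.9999, -0.0035, -0.0143, 0.0033], [0.0147, -0.1829, -0.983, 0.9303], [0.0, 0.0, 0.0, 1.0]]
side [[371.2825455917446, 0.0, 254.5907923408347], [0.0, 371.2825455917446, 189.44782555380544], [0.0, 0.0, 1.0]] [[-0.9999, -0.0015, -0.0171, 0.6197], [0.0105, 0.7318, -0.6814, 0.7213], [0.0135, -0.6815, -0.7317, 0.8005], [0.0, 0.0, 0.0, 1.0]]
```

View pics/top0.png

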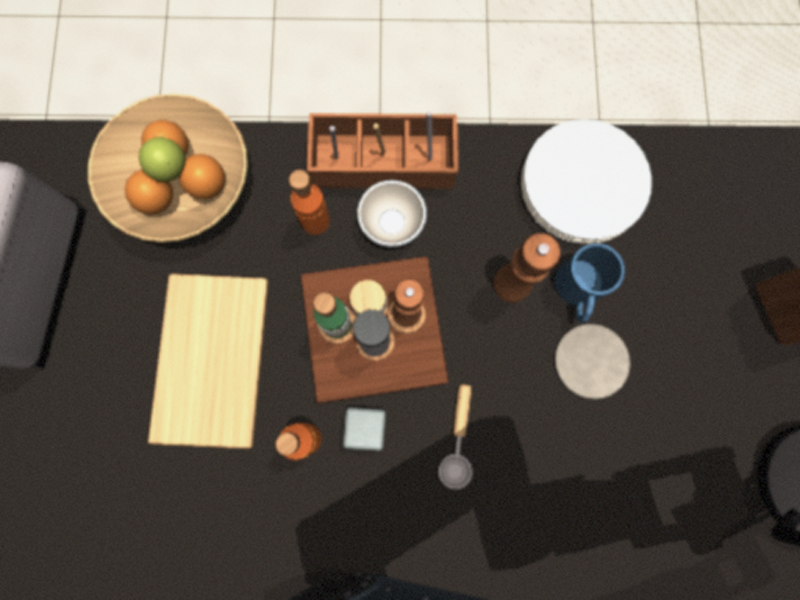

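View pics/side0.png

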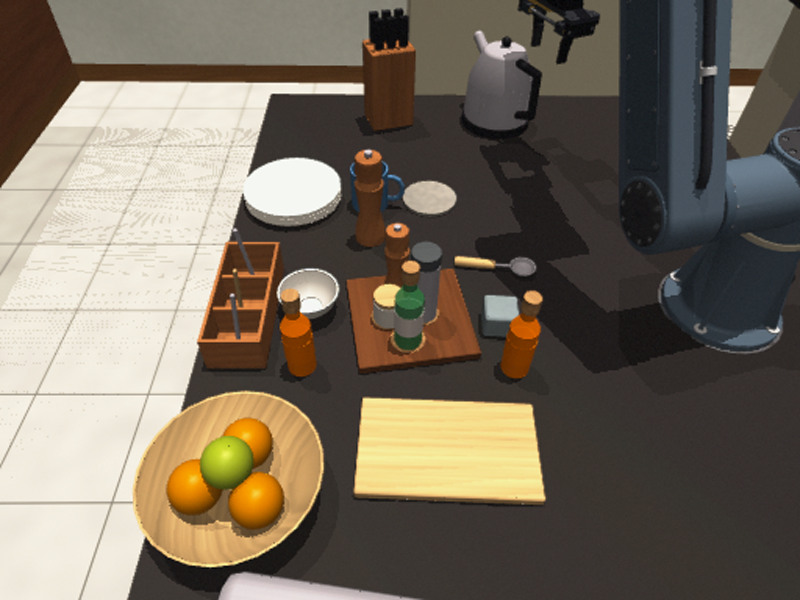

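The top view shows the stand centred near (375,330), with the bottle stopper (325,302), canister lid (372,330), mill nut (409,292) and jar lid (368,298). The board is on the left, its corners at (169,275), (267,278), (252,447) and (149,443), and the trivet is at (593,361). The orange bottles and the large mill by the mug are decoys.

```bash
cat > h.py <<'E'
import numpy as np,cv2
def ray(c,u,v):
    d=np.linalg.inv(c["mtx"])@[u,v,1];P=c["pose"];return P[:3,3],P[:3,:3]@d
def atz(c,u,v,z):
    o,d=ray(c,u,v);return (o+d*(z-o[2])/d[2])[:2]
def proj(c,p):
    P=c["pose"];q=P[:3,:3].T@(np.asarray(p)-P[:3,3]);q=c["mtx"]@q;return q[:2]/q[2]
def full(u,v): return (u+.5)*.64-.5,(v+.5)*.64-.5
E
python3 - <<'E'
from h import *
t=dict(np.load("top0.npz"));s=dict(np.load("side0.npz"))
f=lambda u,v,z:np.round(atz(t,*full(u,v),z),4)
g=lambda u,v,z:np.round(atz(s,*full(u,v),z),4)
print("top bottle",f(325,302,.193),"can",f(372,328,.168),"mill",f(409,292,.178),"jar",f(368,298,.076))
print("side bottle",g(411,268,.193),"can",g(427,252,.168),"mill",g(398,227,.176),"jar",g(388,295,.076))
b=np.array([f(*p,.018) for p in((169,275),(267,278),(252,447),(149,443))]);print("board",b,b.mean(0))
b=np.array([g(*p,.018) for p in((362,398),(533,404),(545,500),(355,497))]);print("boardside",b,b.mean(0))
b=np.array([f(*p,.018) for p in((302,272),(429,258),(447,382),(318,401))]);print("stand",b,b.mean(0))
print("trivet",f(593,361,.01),g(430,197.5,.01),"mug",f(598,270,.09),"bowl",f(392,213,.05),"tin",f(365,428,.05),"bigmill",f(543,250,.2),"orange",f(287,445,.175),f(299,180,.175))
a=cv2.resize(t["color"][160:260,190:290],(400,400),interpolation=cv2.INTER_CUBIC)
b=cv2.resize(s["color"][135:235,215:315],(400,400),interpolation=cv2.INTER_CUBIC)
cv2.imwrite("pics/crop0.png",np.hstack([a,b])[:,:,::-1])
E
```

```text
top bottle [0.5874 0.0904] can [0.5571 0.0295] mill [ 0.6045 -0.02  ] jar [0.6174 0.0392]
side bottle [0.5856 0.0974] can [0.5575 0.0349] mill [ 0.6036 -0.0171] jar [0.62   0.0435]
board [[0.6665 0.3653]
 [0.6622 0.2063]
 [0.3941 0.2179]
 [0.4    0.3763]] [0.5307  0.29145]
boardside [[0.6609 0.2126]
 [0.3911 0.2242]
 [0.4007 0.3801]
 [0.6655 0.3746]] [0.52955  0.297875]
stand [[ 0.6725  0.1498]
 [ 0.6972 -0.058 ]
 [ 0.4943 -0.0848]
 [ 0.4643  0.1181]] [0.582075 0.031275]
trivet [ 0.5289 -0.3218] [ 0.5274 -0.3143] mug [ 0.6592 -0.3096] bowl [0.7628 0.0032] tin [0.4234 0.0426] bigmill [ 0.6574 -0.1971] orange [0.4042 0.1365] [0.7643 0.133 ]
```

View pics/crop0.png

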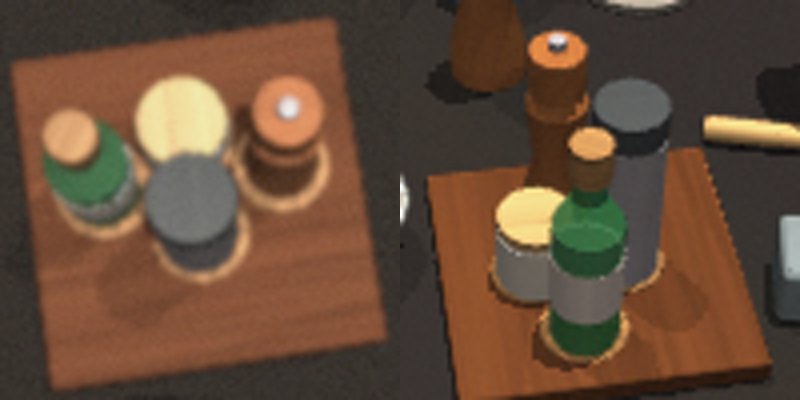

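The crop gives these centres. Top half: stopper (71,137), canister lid (191,199), mill nut (289,107), jar lid (182,122). Side half: stopper (591,144), lid (632,105), nut (557,41), jar lid (535,215). The side camera reads about 5 mm more in +y than the top one, so I'll average them and check with the wrist camera.

>>> step_arm --pt "1 0.2 0.2 0.3 0.04" --pt "1 0.4 0.4 0.48 0.08" --pt "1 0.6 0.6 0.48 0.12" --pt "1 0.8 0.8 0.48 0.16" --pt "1 0.8 0.96 0.48 0.2" --pt "1 0.8 0.96 0.48 0.24" --pt "1 0.8 0.96 0.48 0.28" --pt "1 0.8 0.96 0.48 0.32" --pt "1 0.8 0.96 0.48 0.36" --pt "1 0.8 0.96 0.48 0.4" --pt "1 0.8 0.96 0.48 0.407" --pt "1 0.8 0.96 0.48 0.407"

```text
time_s: 1.3
position: [0.4614, -0.3274, 0.3502]
tcp_rot: [[-0.137, 0.991, -0.001], [0.991, 0.137, 0.001], [0.001, -0.0, -1.0]]
force: [-0.4, -0.5, 0.3]
opening: 0.997
grasp_force: 0.0
```

>>> step_arm --pt "1 0.1 0.2 0 0" --pt "1 0.2 0.4 0 0" --pt "1 0.3 0.6 0 0" --pt "1 0.4 0.8 0 0" --pt "1 0.4 1 0 0" --pt "1 0.4 1 0 0" --pt "1 0.4 1 0 0" --pt "1 0.4 1 0 0"

```text
time_s: 2.1
position: [0.5616, -0.0777, 0.3504]
tcp_rot: [[-0.139, 0.99, -0.0], [0.99, 0.139, -0.001], [-0.001, -0.0, -1.0]]
force: [-0.1, -0.1, 0.2]
opening: 1.001
grasp_force: 0.0
```

```bash
python3 - <<'E'
from rig import *
from h import *
s=read_state();print(s["time_s"],s["position"],s["tcp_rot"],s["joint_positions"])
c=capture("wrist");print(c["mtx"].tolist(),np.round(c["pose"],4).tolist())
np.savez("wrist0.npz",**c)
cv2.imwrite("pics/w0.png",cv2.resize(c["color"][:,:,::-1],(800,600),interpolation=cv2.INTER_CUBIC))
E
```

```text
2.1 [ 0.56155888 -0.07769864  0.35043851] [[-1.38960275e-01  9.90297916e-01 -2.80424927e-04]
 [ 9.90297684e-01  1.38960021e-01 -7.80438604e-04]
 [-7.33898870e-04 -3.86154119e-04 -9.99999656e-01]] [-1.91435325e+01  1.89604494e+01  8.13550004e+01 -4.82925413e-02
  7.96850685e+01 -2.71225654e+01]
[[297.3186396354542, 0.0, 258.0685736220989], [0.0, 297.3186396354542, 188.7706784911005], [0.0, 0.0, 1.0]] [[0.9904, 0.1319, 0.0423, 0.5501], [0.1385, -0.9429, -0.3031, 0.005], [-0.0001, 0.306, -0.952, 0.5046], [0.0, 0.0, 0.0, 1.0]]
```

View pics/w0.png

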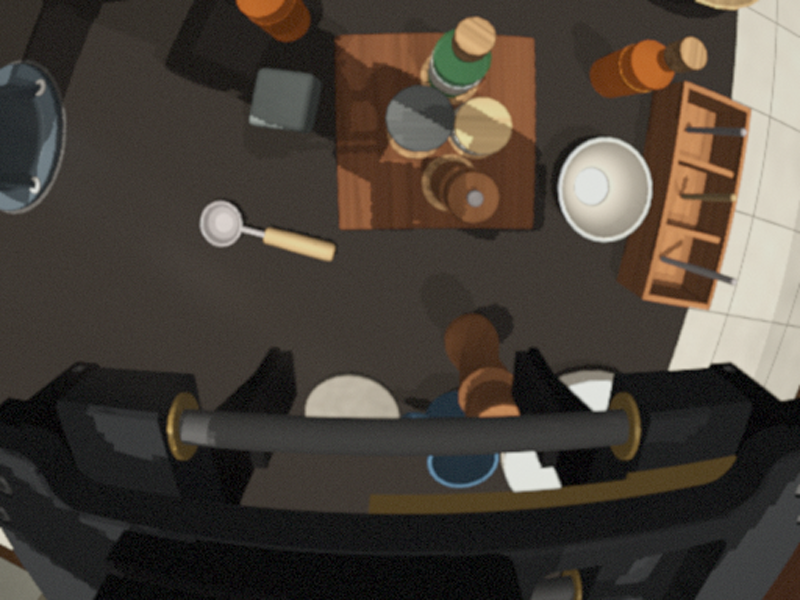

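The wrist view shows the stopper at (475,37), canister lid (421,120), mill nut (475,199), jar lid (482,127), and stand corners (337,37), (536,38), (532,229), (340,229).

```bash
cat >> h.py <<'E'
def watz(c,u,v,z):
    K=c["mtx"];x,y=u-K[0,2],v-K[1,2];r=np.hypot(x,y);th=r/K[0,0]
    d=c["pose"][:3,:3]@[x/r*np.sin(th),y/r*np.sin(th),np.cos(th)];o=c["pose"][:3,3]
    return (o+d*(z-o[2])/d[2])[:2]
def orig(u,v): return 190+(u+.5)/4-.5,160+(v+.5)/4-.5
def origs(u,v): return 215+(u-400+.5)/4-.5,135+(v+.5)/4-.5
E
python3 - <<'E'
from h import *
t,s,w=[dict(np.load(n+"0.npz")) for n in("top","side","wrist")]
for n,a,b,c,z in(("bottle",(71,137),(591,144),(475,37),.193),("can",(191,199),(632,105),(421,120),.168),("mill",(289,107),(557,41),(475,199),.177),("jar",(182,122),(535,215),(482,127),.076)):
    print(n,*[np.round(x,4) for x in(atz(t,*orig(*a),z),atz(s,*origs(*b),z),watz(w,*full(*c),z))])
b=np.array([watz(w,*full(*p),.018) for p in((337,37),(536,38),(532,229),(340,229))]);print(b,b.mean(0))
E
```

```text
bottle [0.5858 0.0913] [0.5866 0.095 ] [0.5859 0.09  ]
can [0.5578 0.0306] [0.5587 0.0341] [0.5592 0.0289]
mill [ 0.6054 -0.0206] [ 0.6054 -0.0168] [ 0.6049 -0.0213]
jar [0.6184 0.0397] [0.6194 0.0426] [0.6177 0.0381]
[[ 0.4649792   0.11773863]
 [ 0.67041491  0.15106494]
 [ 0.69937897 -0.05578294]
 [ 0.49442695 -0.08587954]] [0.58230001 0.03178527]
```

>>> step_arm --pt "1 0.03 0.18 0 0" --pt "1 0.06 0.36 0 0" --pt "1 0.096 0.54 0 0" --pt "1 0.096 0.676 0 0" --pt "1 0.096 0.676 -0.15 0" --pt "1 0.096 0.676 -0.3 0" --pt "1 0.096 0.676 -0.44 0" --pt "1 0.096 0.676 -0.56 0" --pt "1 0.096 0.676 -0.65 0" --pt "1 0.096 0.676 -0.736 0" --pt "1 0.096 0.676 -0.736 0" --pt "1 0.096 0.676 -0.736 0" --pt "-1 0.096 0.676 -0.736 0" --pt "-1 0.096 0.676 -0.736 0" --pt "-1 0.096 0.676 -0.736 0" --pt "-1 0.096 0.676 -0.736 0" --pt "-1 0.096 0.676 -0.736 0" --pt "-1 0.096 0.676 -0.736 0" --pt "-1 0.096 0.676 -0.736 0" --pt "-1 0.096 0.676 -0.736 0"

```text
time_s: 4.15
position: [0.5855, 0.0915, 0.1665]
tcp_rot: [[-0.139, 0.99, -0.0], [0.99, 0.139, -0.0], [-0.0, -0.0, -1.0]]
force: [-0.9, 0.2, -0.2]
opening: 0.355
grasp_force: 0.0
```

>>> step_arm --pt "-1 0 0 0 0" --pt "-1 0 0 0 0" --pt "-1 0 0 0 0" --pt "-1 0 0 0 0" --pt "-1 0 0 0.04 0" --pt "-1 0 0 0.1 0" --pt "-1 0 0 0.17 0" --pt "-1 0 0 0.24 0" --pt "-1 0 0 0.24 0"

```text
time_s: 5.05
position: [0.587, 0.0914, 0.2291]
tcp_rot: [[-0.139, 0.99, 0.005], [0.99, 0.139, -0.0], [-0.001, 0.005, -1.0]]
force: [0.7, -0.4, -3.1]
opening: 0.313
grasp_force: 30.0
```

>>> step_arm --pt "-1 0 0.05 0 0" --pt "-1 0.01 0.15 0 0" --pt "-1 0.03 0.27 0 0" --pt "-1 0.05 0.39 0 0" --pt "-1 0.07 0.51 0 0" --pt "-1 0.08 0.63 0 0" --pt "-1 0.096 0.75 0 0" --pt "-1 0.096 0.86 0 0" --pt "-1 0.096 0.92 0 0" --pt "-1 0.096 0.956 0 0" --pt "-1 0.096 0.956 0 0" --pt "-1 0.096 0.956 -0.08 0" --pt "-1 0.096 0.956 -0.16 0" --pt "-1 0.096 0.956 -0.2 0" --pt "-1 0.096 0.956 -0.22 0" --pt "-1 0.096 0.956 -0.232 0" --pt "-1 0.096 0.956 -0.238 0" --pt "-1 0.096 0.956 -0.238 0" --pt "-1 0.096 0.956 -0.238 0"

```text
time_s: 6.95
position: [0.61, 0.3306, 0.1679]
tcp_rot: [[-0.139, 0.99, 0.001], [0.99, 0.139, 0.0], [0.0, 0.001, -1.0]]
force: [0.9, 0.1, -2.1]
opening: 0.312
grasp_force: 30.0
```

>>> step_arm --pt "0 0 0 0 0" --pt "1 0 0 0 0" --pt "1 0 0 0 0" --pt "1 0 0 0 0" --pt "1 0 0 0 0" --pt "1 0 0 0 0" --pt "1 0 0 0 0" --pt "1 0 0 0 0" --pt "1 0 0 0.08 0" --pt "1 0 0 0.2 0" --pt "1 0 0 0.32 0" --pt "1 0 0 0.4 0" --pt "1 0 0 0.4 0"

```text
time_s: 8.25
position: [0.6116, 0.3312, 0.2712]
tcp_rot: [[-0.139, 0.99, 0.008], [0.99, 0.139, 0.003], [0.002, 0.008, -1.0]]
force: [0.8, -0.3, 0.5]
opening: 1.001
grasp_force: 0.0
```

>>> step_arm --pt "1 -0.05 -0.15 0 0" --pt "1 -0.1 -0.33 0 0" --pt "1 -0.15 -0.5 0 0" --pt "1 -0.206 -0.67 0 0" --pt "1 -0.206 -0.84 0 0" --pt "1 -0.206 -1 0 0" --pt "1 -0.206 -1 0 0"

```text
time_s: 8.95
position: [0.5575, 0.0759, 0.2657]
tcp_rot: [[-0.134, 0.991, -0.002], [0.991, 0.134, -0.002], [-0.001, -0.003, -1.0]]
force: [0.2, 0.5, -0.1]
opening: 1.0
grasp_force: 0.0
```

>>> step_arm --pt "1 0 -0.1 0 0" --pt "1 0 -0.2 0 0" --pt "1 0 -0.2 0 0" --pt "1 0 -0.2 -0.12 0" --pt "1 0 -0.2 -0.24 0" --pt "1 0 -0.2 -0.36 0" --pt "1 0 -0.2 -0.45 0" --pt "1 0 -0.2 -0.494 0" --pt "1 0 -0.2 -0.494 0" --pt "1 0 -0.2 -0.494 0" --pt "0 0 -0.2 -0.494 0" --pt "-1 0 -0.2 -0.494 0" --pt "-1 0 -0.2 -0.494 0" --pt "-1 0 -0.2 -0.494 0" --pt "-1 0 -0.2 -0.494 0" --pt "-1 0 -0.2 -0.494 0" --pt "-1 0 -0.2 -0.494 0" --pt "-1 0 -0.2 -0.494 0" --pt "-1 0 -0.2 -0.494 0"

```text
time_s: 10.85
position: [0.5582, 0.0304, 0.1437]
tcp_rot: [[-0.139, 0.99, 0.0], [0.99, 0.139, -0.0], [-0.0, 0.0, -1.0]]
force: [0.5, 0.0, 1.5]
opening: 0.568
grasp_force: 30.0
```

>>> step_arm --pt "-1 0 0 0 0" --pt "-1 0 0 0.04 0" --pt "-1 0 0 0.1 0" --pt "-1 0 0 0.17 0" --pt "-1 0 0 0.24 0" --pt "-1 0 0 0.24 0"

```text
time_s: 11.45
position: [0.5595, 0.0303, 0.2058]
tcp_rot: [[-0.139, 0.99, 0.005], [0.99, 0.139, -0.001], [-0.001, 0.005, -1.0]]
force: [0.4, -0.3, -2.7]
opening: 0.568
grasp_force: 30.0
```

>>> step_arm --pt "-1 0 0.05 0 0" --pt "-1 0 0.15 0 0" --pt "-1 0 0.27 0 0" --pt "-1 -0.03 0.39 0 0" --pt "-1 -0.07 0.51 0 0" --pt "-1 -0.12 0.63 0 0" --pt "-1 -0.18 0.75 0 0" --pt "-1 -0.24 0.87 0 0" --pt "-1 -0.3 0.95 0 0" --pt "-1 -0.3 1 0 0" --pt "-1 -0.3 1 0 0"

```text
time_s: 12.55
position: [0.4827, 0.2821, 0.2028]
tcp_rot: [[-0.142, 0.99, -0.0], [0.99, 0.142, 0.0], [0.0, -0.0, -1.0]]
force: [1.1, -0.5, -1.7]
opening: 0.568
grasp_force: 30.0
```

>>> step_arm --pt "-1 -0.05 0.08 0 0" --pt "-1 -0.1 0.15 0 0" --pt "-1 -0.134 0.2 0 0" --pt "-1 -0.134 0.2 0 0" --pt "-1 -0.134 0.2 -0.08 0" --pt "-1 -0.134 0.2 -0.16 0" --pt "-1 -0.134 0.2 -0.2 0" --pt "-1 -0.134 0.2 -0.22 0" --pt "-1 -0.134 0.2 -0.232 0" --pt "-1 -0.134 0.2 -0.238 0" --pt "-1 -0.134 0.2 -0.238 0" --pt "-1 -0.134 0.2 -0.238 0"

```text
time_s: 13.75
position: [0.45, 0.3306, 0.1446]
tcp_rot: [[-0.139, 0.99, 0.001], [0.99, 0.139, 0.001], [0.0, 0.001, -1.0]]
force: [0.1, -1.2, -2.9]
opening: 0.565
grasp_force: 30.0
```

>>> step_arm --pt "0 0 0 0 0" --pt "1 0 0 0 0" --pt "1 0 0 0 0" --pt "1 0 0 0 0" --pt "1 0 0 0 0" --pt "1 0 0 0 0" --pt "1 0 0 0 0" --pt "1 0 0 0 0" --pt "1 0 0 0.1 0" --pt "1 0 0 0.25 0" --pt "1 0 0 0.4 0" --pt "1 0 0 0.5 0" --pt "1 0 0 0.5 0"

```text
time_s: 15.05
position: [0.4519, 0.3316, 0.2733]
tcp_rot: [[-0.139, 0.99, 0.008], [0.99, 0.139, 0.004], [0.003, 0.009, -1.0]]
force: [0.4, 0.2, 0.5]
opening: 1.0
grasp_force: 0.0
```

>>> step_arm --pt "1 0.1 -0.15 0 0" --pt "1 0.2 -0.3 0 0" --pt "1 0.3 -0.45 0 0" --pt "1 0.4 -0.6 0 0" --pt "1 0.5 -0.75 0 0" --pt "1 0.62 -0.9 0 0" --pt "1 0.62 -1 0 0" --pt "1 0.62 -1 0 0"

```text
time_s: 15.85
position: [0.6047, 0.0767, 0.2672]
tcp_rot: [[-0.134, 0.991, -0.003], [0.991, 0.134, -0.001], [-0.001, -0.003, -1.0]]
force: [-0.6, 0.1, 0.2]
opening: 0.997
grasp_force: 0.0
```

>>> step_arm --pt "1 0 -0.15 0 0" --pt "1 0 -0.3 0 0" --pt "1 0 -0.402 0 0" --pt "1 0 -0.402 0 0" --pt "1 0 -0.402 -0.12 0" --pt "1 0 -0.402 -0.24 0" --pt "1 0 -0.402 -0.36 0" --pt "1 0 -0.402 -0.45 0" --pt "1 0 -0.402 -0.49 0" --pt "1 0 -0.402 -0.49 0" --pt "1 0 -0.402 -0.49 0" --pt "0 0 -0.402 -0.49 0" --pt "-1 0 -0.402 -0.49 0" --pt "-1 0 -0.402 -0.49 0" --pt "-1 0 -0.402 -0.49 0" --pt "-1 0 -0.402 -0.49 0" --pt "-1 0 -0.402 -0.49 0" --pt "-1 0 -0.402 -0.49 0" --pt "-1 0 -0.402 -0.49 0" --pt "-1 0 -0.402 -0.49 0"

```text
time_s: 17.85
position: [0.6046, -0.0201, 0.1465]
tcp_rot: [[-0.139, 0.99, 0.0], [0.99, 0.139, -0.0], [-0.0, 0.0, -1.0]]
force: [0.5, -0.2, 0.1]
opening: 0.454
grasp_force: 30.0
```

>>> step_arm --pt "-1 0 0 0 0" --pt "-1 0 0 0 0" --pt "-1 0 0 0.05 0" --pt "-1 0 0 0.13 0" --pt "-1 0 0 0.22 0" --pt "-1 0 0 0.31 0" --pt "-1 0 0 0.36 0" --pt "-1 0 0 0.36 0"

```text
time_s: 18.65
position: [0.6057, -0.0203, 0.2388]
tcp_rot: [[-0.139, 0.99, 0.004], [0.99, 0.139, -0.001], [-0.002, 0.004, -1.0]]
force: [1.2, 0.6, -2.0]
opening: 0.453
grasp_force: 30.0
```

>>> step_arm --pt "-1 0 0.05 0 0" --pt "-1 -0.02 0.15 0 0" --pt "-1 -0.05 0.27 0 0" --pt "-1 -0.09 0.39 0 0" --pt "-1 -0.13 0.51 0 0" --pt "-1 -0.17 0.63 0 0" --pt "-1 -0.21 0.75 0 0" --pt "-1 -0.25 0.87 0 0" --pt "-1 -0.29 0.95 0 0" --pt "-1 -0.3 1 0 0" --pt "-1 -0.3 1 0 0"

```text
time_s: 19.75
position: [0.5284, 0.2316, 0.2354]
tcp_rot: [[-0.142, 0.99, -0.002], [0.99, 0.142, -0.0], [0.0, -0.002, -1.0]]
force: [0.2, -0.5, -2.8]
opening: 0.452
grasp_force: 30.0
```

>>> step_arm --pt "-1 0 0.06 0 0" --pt "-1 0 0.122 0 0" --pt "-1 0 0.122 0 0" --pt "-1 0 0.122 -0.1 0" --pt "-1 0 0.122 -0.2 0" --pt "-1 0 0.122 -0.28 0" --pt "-1 0 0.122 -0.32 0" --pt "-1 0 0.122 -0.34 0" --pt "-1 0 0.122 -0.352 0" --pt "-1 0 0.122 -0.358 0" --pt "-1 0 0.122 -0.358 0" --pt "-1 0 0.122 -0.358 0"

```text
time_s: 20.95
position: [0.5301, 0.2606, 0.1478]
tcp_rot: [[-0.139, 0.99, 0.001], [0.99, 0.139, 0.0], [0.0, 0.002, -1.0]]
force: [0.2, -0.1, -2.5]
opening: 0.452
grasp_force: 30.0
```

>>> step_arm --pt "0 0 0 0 0" --pt "1 0 0 0 0" --pt "1 0 0 0 0" --pt "1 0 0 0 0" --pt "1 0 0 0 0" --pt "1 0 0 0 0" --pt "1 0 0 0 0" --pt "1 0 0 0 0" --pt "1 0 0 0.1 0" --pt "1 0 0 0.25 0" --pt "1 0 0 0.4 0" --pt "1 0 0 0.5 0" --pt "1 0 0 0.5 0"

```text
time_s: 22.25
position: [0.5321, 0.2612, 0.2765]
tcp_rot: [[-0.139, 0.99, 0.009], [0.99, 0.139, 0.003], [0.001, 0.009, -1.0]]
force: [0.6, -0.5, 0.3]
opening: 0.999
grasp_force: 0.0
```

>>> step_arm --pt "1 0.05 -0.12 0 -0.045" --pt "1 0.1 -0.24 0 -0.09" --pt "1 0.15 -0.36 0 -0.135" --pt "1 0.2 -0.48 0 -0.18" --pt "1 0.25 -0.6 0 -0.225" --pt "1 0.3 -0.72 0 -0.27" --pt "1 0.352 -0.84 0 -0.315" --pt "1 0.352 -0.884 0 -0.36" --pt "1 0.352 -0.884 0 -0.405" --pt "1 0.352 -0.884 0 -0.45" --pt "1 0.352 -0.884 0 -0.5" --pt "1 0.352 -0.884 0 -0.5" --pt "1 0.352 -0.884 0 -0.5" --pt "1 0.352 -0.884 0 -0.5"

```text
time_s: 23.65
position: [0.6173, 0.0395, 0.2714]
tcp_rot: [[0.99, 0.141, -0.001], [0.141, -0.99, 0.0], [-0.001, -0.0, -1.0]]
force: [-0.1, -0.5, 0.6]
opening: 0.996
grasp_force: 0.0
```

```bash
python3 - <<'E'
from rig import *
from h import *
print(read_state()["joint_positions"])
a=[capture(n)["color"] for n in("top","side","wrist")]
cv2.imwrite("pics/c1.png",np.vstack([np.hstack([cv2.resize(x[:,:],(400,300),interpolation=cv2.INTER_AREA) for x in a[:2]]),np.hstack([cv2.resize(a[2],(400,300)),cv2.resize(a[1][140:340,200:467],(400,300))])])[:,:,::-1])
E
```

```text
[-6.67595401e+00  2.73578324e+01  8.03031077e+01  1.50053282e-04
  7.23996329e+01  7.51970113e+01]
```

View pics/c1.png

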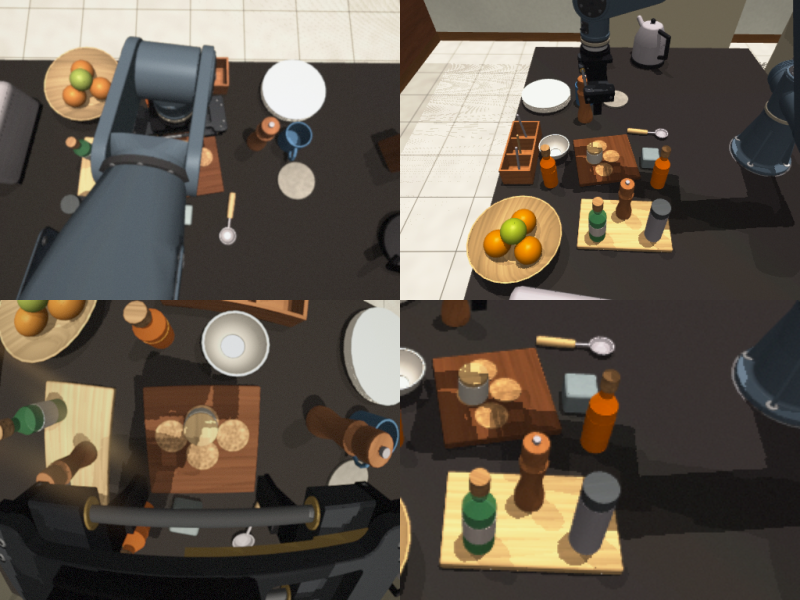

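Bottle, mill and canister stand upright on the board (bottom-right crop at (478,512), (535,470), (595,515)), and the jar is still on its pad at (473,385). Next I grip the jar.

>>> step_arm --pt "1 0 0 -0.15 0" --pt "1 0 0 -0.3 0" --pt "1 0 0 -0.45 0" --pt "1 0 0 -0.58 0" --pt "1 0 0 -0.7 0" --pt "1 0 0 -0.8 0" --pt "1 0 0 -0.87 0" --pt "1 0 0 -0.914 0" --pt "1 0 0 -0.914 0" --pt "1 0 0 -0.914 0" --pt "0.5 0 0 -0.914 0" --pt "-1 0 0 -0.914 0" --pt "-1 0 0 -0.914 0" --pt "-1 0 0 -0.914 0" --pt "-1 0 0 -0.914 0" --pt "-1 0 0 -0.914 0" --pt "-1 0 0 -0.914 0" --pt "-1 0 0 -0.914 0"

```text
time_s: 25.6
position: [0.6176, 0.0397, 0.0439]
tcp_rot: [[0.99, 0.139, 0.0], [0.139, -0.99, 0.001], [0.0, -0.0, -1.0]]
force: [-1.0, 2.6, 4.5]
opening: 0.636
grasp_force: 30.0
```

>>> step_arm --pt "-1 0 0 0 0" --pt "-1 0 0 0.06 0" --pt "-1 0 0 0.16 0" --pt "-1 0 0 0.28 0" --pt "-1 -0.08 0 0.38 0" --pt "-1 -0.16 0 0.44 0" --pt "-1 -0.24 0 0.44 0" --pt "-1 -0.32 -0.02 0.44 0" --pt "-1 -0.358 -0.1 0.44 0" --pt "-1 -0.358 -0.22 0.44 0" --pt "-1 -0.358 -0.34 0.44 0" --pt "-1 -0.358 -0.46 0.44 0" --pt "-1 -0.358 -0.58 0.44 0" --pt "-1 -0.358 -0.7 0.44 0" --pt "-1 -0.358 -0.8 0.44 0" --pt "-1 -0.358 -0.86 0.44 0" --pt "-1 -0.358 -0.876 0.44 0" --pt "-1 -0.358 -0.876 0.44 0"

```text
time_s: 27.4
position: [0.5277, -0.1796, 0.1534]
tcp_rot: [[0.99, 0.138, -0.001], [0.138, -0.99, 0.001], [-0.001, -0.001, -1.0]]
force: [0.1, -0.1, -2.7]
opening: 0.634
grasp_force: 30.0
```

>>> step_arm --pt "-1 0 -0.06 0 0" --pt "-1 0 -0.16 0 0" --pt "-1 0 -0.27 0 0" --pt "-1 0 -0.38 0 0" --pt "-1 0 -0.47 0 0" --pt "-1 0 -0.53 0 0" --pt "-1 0 -0.56 0 0" --pt "-1 0 -0.56 -0.1 0" --pt "-1 0 -0.56 -0.2 0" --pt "-1 0 -0.56 -0.3 0" --pt "-1 0 -0.56 -0.38 0" --pt "-1 0 -0.56 -0.43 0" --pt "-1 0 -0.56 -0.455 0" --pt "-1 0 -0.56 -0.468 0" --pt "-1 0 -0.56 -0.468 0" --pt "-1 0 -0.56 -0.468 0"

```text
time_s: 29.0
position: [0.5287, -0.32, 0.0375]
tcp_rot: [[0.99, 0.139, 0.001], [0.139, -0.99, -0.001], [0.001, 0.001, -1.0]]
force: [-0.2, -0.2, -2.5]
opening: 0.638
grasp_force: 30.0
```

>>> step_arm --pt "0.5 0 0 0 0" --pt "1 0 0 0 0" --pt "1 0 0 0 0" --pt "1 0 0 0 0" --pt "1 0 0 0 0" --pt "1 0 0 0 0" --pt "1 0 0 0.06 0" --pt "1 0 0 0.18 0" --pt "1 0 0 0.34 0" --pt "1 0 0 0.52 0" --pt "1 0 0 0.7 0" --pt "1 0 0 0.88 0" --pt "1 0 0 0.94 0" --pt "1 0 0 0.94 0" --pt "1 0 0 0.94 0"

```text
time_s: 30.5
position: [0.5276, -0.3191, 0.2717]
tcp_rot: [[0.99, 0.139, -0.0], [0.139, -0.99, 0.0], [-0.0, -0.0, -1.0]]
force: [0.0, -0.5, -0.6]
opening: 0.998
grasp_force: 0.0
```

```bash
python3 - <<'E'
from rig import *
from h import *
for n in("side","wrist"):
    c=capture(n);np.savez(n+"1.npz",**c)
s=dict(np.load("side1.npz"))["color"][90:240,180:330];w=dict(np.load("wrist1.npz"))["color"]
cv2.imwrite("pics/c2.png",np.hstack([cv2.resize(s,(400,400)),cv2.resize(w[0:256,128:384],(400,400))])[:,:,::-1])
E
```

```text
(no output)
```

View pics/c2.png

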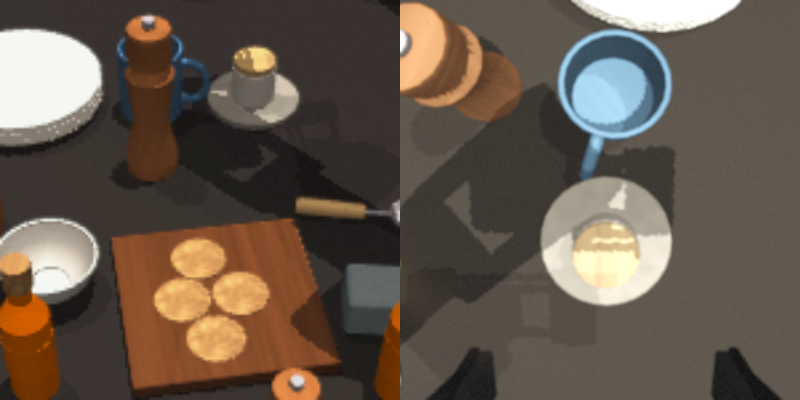

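The jar stands upright on the trivet. In the wrist crop the trivet centre is (606,241) and the jar lid centre (606,255), so I'll check the centring in numbers.

```bash
python3 - <<'E'
from h import *
c=dict(np.load("wrist1.npz"));o=lambda u,v:((u-400+.5)*.64-.5+128,(v+.5)*.64-.5)
print(watz(c,*o(606,241),.01),watz(c,*o(606,255),.068))
s=dict(np.load("side1.npz"));q=lambda u,v:((u+.5)*.375-.5+180,(v+.5)*.375-.5+90)
print(atz(s,*q(253.5,98),.01),atz(s,*q(254.5,60),.068))
E
```

```text
[ 0.53056507 -0.3212382 ] [ 0.53070829 -0.32098555]
[ 0.52838031 -0.3130761 ] [ 0.53013917 -0.31467441]
```

>>> step_arm --pt "1 0 0.15 0.05 0" --pt "1 0 0.33 0.05 0" --pt "1 0 0.5 0.05 0" --pt "1 0 0.67 0.05 0" --pt "1 0 0.84 0.05 0" --pt "1 0 1 0.05 0" --pt "1 0 1 0.05 0"

```text
time_s: 31.3
position: [0.526, -0.0646, 0.2821]
tcp_rot: [[0.989, 0.144, -0.005], [0.145, -0.989, 0.004], [-0.005, -0.005, -1.0]]
force: [-0.7, -0.6, -0.0]
opening: 1.0
grasp_force: 0.0
```

>>> step_arm --pt "1 0.006 0.15 -0.05 0.045" --pt "1 0.006 0.3 -0.05 0.09" --pt "1 0.006 0.45 -0.05 0.135" --pt "1 0.006 0.6 -0.05 0.18" --pt "1 0.006 0.75 -0.05 0.225" --pt "1 0.006 0.9 -0.05 0.27" --pt "1 0.006 1 -0.05 0.315" --pt "1 0.006 1 -0.05 0.36" --pt "1 0.006 1 -0.05 0.405" --pt "1 0.006 1 -0.05 0.45" --pt "1 0.006 1 -0.05 0.5" --pt "1 0.006 1 -0.05 0.5" --pt "1 0.006 1 -0.05 0.5"

```text
time_s: 32.6
position: [0.5295, 0.1798, 0.2704]
tcp_rot: [[-0.136, 0.991, -0.002], [0.991, 0.136, -0.0], [-0.0, -0.002, -1.0]]
force: [0.1, -0.4, -0.9]
opening: 0.999
grasp_force: 0.0
```

>>> step_arm --pt "1 0 0.16 0 0" --pt "1 0 0.32 0 0" --pt "1 0 0.32 0 0" --pt "1 0 0.32 0 0" --pt "1 0 0.32 -0.12 0" --pt "1 0 0.32 -0.24 0" --pt "1 0 0.32 -0.36 0" --pt "1 0 0.32 -0.45 0" --pt "1 0 0.32 -0.498 0" --pt "1 0 0.32 -0.498 0" --pt "1 0 0.32 -0.498 0"

```text
time_s: 33.7
position: [0.5304, 0.2599, 0.1477]
tcp_rot: [[-0.138, 0.99, 0.001], [0.99, 0.138, 0.0], [0.0, 0.001, -1.0]]
force: [-0.0, -0.4, -0.2]
opening: 1.003
grasp_force: 0.0
```

>>> step_arm --pt "0 0 0 0 0" --pt "-1 0 0 0 0" --pt "-1 0 0 0 0" --pt "-1 0 0 0 0" --pt "-1 0 0 0 0" --pt "-1 0 0 0 0" --pt "-1 0 0 0 0" --pt "-1 0 0 0 0" --pt "-1 0 0 0 0" --pt "-1 0 0 0 0" --pt "-1 0 0 0 0" --pt "-1 0 0 0.04 0" --pt "-1 0 0 0.1 0" --pt "-1 0 0 0.17 0" --pt "-1 0 0 0.24 0" --pt "-1 0 0 0.24 0"

```text
time_s: 35.3
position: [0.5309, 0.2609, 0.2096]
tcp_rot: [[-0.139, 0.99, 0.005], [0.99, 0.139, 0.001], [0.001, 0.005, -1.0]]
force: [1.0, -0.2, -2.9]
opening: 0.454
grasp_force: 30.0
```

>>> step_arm --pt "-1 0 -0.05 0 0" --pt "-1 0.02 -0.15 0 0" --pt "-1 0.05 -0.27 0 0" --pt "-1 0.09 -0.39 0 0" --pt "-1 0.13 -0.51 0 0" --pt "-1 0.17 -0.63 0 0" --pt "-1 0.21 -0.75 0 0" --pt "-1 0.25 -0.87 0 0" --pt "-1 0.29 -0.95 0 0" --pt "-1 0.3 -1 0 0" --pt "-1 0.3 -1 0 0"

```text
time_s: 36.4
position: [0.6039, 0.0084, 0.2059]
tcp_rot: [[-0.137, 0.991, -0.002], [0.991, 0.137, -0.0], [0.0, -0.002, -1.0]]
force: [-0.7, 0.7, -3.1]
opening: 0.454
grasp_force: 30.0
```

>>> step_arm --pt "-1 0 -0.06 0 0" --pt "-1 0 -0.122 0 0" --pt "-1 0 -0.122 0 0" --pt "-1 0 -0.122 -0.08 0" --pt "-1 0 -0.122 -0.15 0" --pt "-1 0 -0.122 -0.2 0" --pt "-1 0 -0.122 -0.22 0" --pt "-1 0 -0.122 -0.232 0" --pt "-1 0 -0.122 -0.24 0" --pt "-1 0 -0.122 -0.24 0" --pt "-1 0 -0.122 -0.24 0"

```text
time_s: 37.5
position: [0.605, -0.0202, 0.1477]
tcp_rot: [[-0.139, 0.99, 0.001], [0.99, 0.139, -0.0], [-0.0, 0.001, -1.0]]
force: [-0.4, -0.7, -2.6]
opening: 0.45
grasp_force: 30.0
```

>>> step_arm --pt "0 0 0 0 0" --pt "1 0 0 0 0" --pt "1 0 0 0 0" --pt "1 0 0 0 0" --pt "1 0 0 0 0" --pt "1 0 0 0 0" --pt "1 0 0 0 0" --pt "1 0 0 0 0" --pt "1 0 0 0.1 0" --pt "1 0 0 0.25 0" --pt "1 0 0 0.4 0" --pt "1 0 0 0.5 0" --pt "1 0 0 0.5 0"

```text
time_s: 38.8
position: [0.6072, -0.0206, 0.2766]
tcp_rot: [[-0.139, 0.99, 0.009], [0.99, 0.139, -0.002], [-0.003, 0.009, -1.0]]
force: [0.7, 0.3, 0.3]
opening: 1.001
grasp_force: 0.0
```

>>> step_arm --pt "1 -0.1 0.15 0 0" --pt "1 -0.2 0.3 0 0" --pt "1 -0.3 0.45 0 0" --pt "1 -0.4 0.6 0 0" --pt "1 -0.5 0.75 0 0" --pt "1 -0.62 0.9 0 0" --pt "1 -0.62 1 0 0" --pt "1 -0.62 1 0 0"

```text
time_s: 39.6
position: [0.4479, 0.2323, 0.2711]
tcp_rot: [[-0.144, 0.99, -0.001], [0.99, 0.144, 0.0], [0.001, -0.001, -1.0]]
force: [0.5, -0.6, 0.6]
opening: 1.0
grasp_force: 0.0
```

>>> step_arm --pt "1 0 0.15 0 0" --pt "1 0 0.3 0 0" --pt "1 0 0.402 0 0" --pt "1 0 0.402 0 0" --pt "1 0 0.402 0 0" --pt "1 0 0.402 -0.12 0" --pt "1 0 0.402 -0.24 0" --pt "1 0 0.402 -0.36 0" --pt "1 0 0.402 -0.46 0" --pt "1 0 0.402 -0.512 0" --pt "1 0 0.402 -0.512 0" --pt "1 0 0.402 -0.512 0"

```text
time_s: 40.8
position: [0.4503, 0.3299, 0.1446]
tcp_rot: [[-0.138, 0.99, 0.001], [0.99, 0.138, 0.0], [0.0, 0.001, -1.0]]
force: [-0.2, 0.9, 2.1]
opening: 1.001
grasp_force: 0.0
```

>>> step_arm --pt "0 0 0 0 0" --pt "-1 0 0 0 0" --pt "-1 0 0 0 0" --pt "-1 0 0 0 0" --pt "-1 0 0 0 0" --pt "-1 0 0 0 0" --pt "-1 0 0 0 0" --pt "-1 0 0 0 0" --pt "-1 0 0 0 0" --pt "-1 0 0 0 0" --pt "-1 0 0 0.04 0" --pt "-1 0 0 0.1 0" --pt "-1 0 0 0.17 0" --pt "-1 0 0 0.24 0" --pt "-1 0 0 0.24 0"

```text
time_s: 42.3
position: [0.4508, 0.3311, 0.2063]
tcp_rot: [[-0.139, 0.99, 0.004], [0.99, 0.139, 0.002], [0.001, 0.005, -1.0]]
force: [0.8, 0.1, -3.1]
opening: 0.566
grasp_force: 30.0
```

>>> step_arm --pt "-1 0.02 -0.05 0 0" --pt "-1 0.08 -0.15 0 0" --pt "-1 0.15 -0.27 0 0" --pt "-1 0.22 -0.39 0 0" --pt "-1 0.29 -0.51 0 0" --pt "-1 0.35 -0.63 0 0" --pt "-1 0.4 -0.75 0 0" --pt "-1 0.434 -0.87 0 0" --pt "-1 0.434 -0.95 0 0" --pt "-1 0.434 -1 0 0" --pt "-1 0.434 -1 0 0"

```text
time_s: 43.4
position: [0.5573, 0.0785, 0.2029]
tcp_rot: [[-0.137, 0.991, -0.003], [0.991, 0.137, -0.0], [0.0, -0.003, -1.0]]
force: [0.1, 0.3, -2.7]
opening: 0.569
grasp_force: 30.0
```

>>> step_arm --pt "-1 0 -0.08 0 0" --pt "-1 0 -0.16 0 0" --pt "-1 0 -0.2 0 0" --pt "-1 0 -0.2 0 0" --pt "-1 0 -0.2 -0.08 0" --pt "-1 0 -0.2 -0.15 0" --pt "-1 0 -0.2 -0.2 0" --pt "-1 0 -0.2 -0.22 0" --pt "-1 0 -0.2 -0.232 0" --pt "-1 0 -0.2 -0.24 0" --pt "-1 0 -0.2 -0.24 0" --pt "-1 0 -0.2 -0.24 0"

```text
time_s: 44.6
position: [0.5585, 0.0304, 0.1446]
tcp_rot: [[-0.139, 0.99, 0.001], [0.99, 0.139, -0.0], [-0.0, 0.001, -1.0]]
force: [0.7, -1.0, -2.6]
opening: 0.569
grasp_force: 30.0
```

>>> step_arm --pt "0 0 0 0 0" --pt "1 0 0 0 0" --pt "1 0 0 0 0" --pt "1 0 0 0 0" --pt "1 0 0 0 0" --pt "1 0 0 0 0" --pt "1 0 0 0 0" --pt "1 0 0 0 0" --pt "1 0 0 0.1 0" --pt "1 0 0 0.25 0" --pt "1 0 0 0.4 0" --pt "1 0 0 0.5 0" --pt "1 0 0 0.5 0"

```text
time_s: 45.9
position: [0.5606, 0.0302, 0.2733]
tcp_rot: [[-0.139, 0.99, 0.009], [0.99, 0.139, -0.001], [-0.003, 0.009, -1.0]]
force: [0.8, -0.7, 0.2]
opening: 1.002
grasp_force: 0.0
```

>>> step_arm --pt "1 0.05 0.15 0 0" --pt "1 0.1 0.33 0 0" --pt "1 0.15 0.5 0 0" --pt "1 0.206 0.67 0 0" --pt "1 0.206 0.84 0 0" --pt "1 0.206 1 0 0" --pt "1 0.206 1 0 0"

```text
time_s: 46.6
position: [0.6081, 0.2855, 0.267]
tcp_rot: [[-0.145, 0.989, -0.002], [0.989, 0.145, 0.002], [0.002, -0.002, -1.0]]
force: [0.0, -0.9, -0.4]
opening: 0.997
grasp_force: 0.0
```

>>> step_arm --pt "1 0 0.1 0 0" --pt "1 0 0.2 0 0" --pt "1 0 0.2 0 0" --pt "1 0 0.2 0 0" --pt "1 0 0.2 -0.12 0" --pt "1 0 0.2 -0.24 0" --pt "1 0 0.2 -0.34 0" --pt "1 0 0.2 -0.408 0" --pt "1 0 0.2 -0.408 0" --pt "1 0 0.2 -0.408 0"

```text
time_s: 47.6
position: [0.6099, 0.3292, 0.167]
tcp_rot: [[-0.138, 0.99, -0.001], [0.99, 0.138, -0.001], [-0.0, -0.001, -1.0]]
force: [-1.4, -0.8, -1.1]
opening: 1.002
grasp_force: 0.0
```

>>> step_arm --pt "0 0 0 0 0" --pt "-1 0 0 0 0" --pt "-1 0 0 0 0" --pt "-1 0 0 0 0" --pt "-1 0 0 0 0" --pt "-1 0 0 0 0" --pt "-1 0 0 0 0" --pt "-1 0 0 0 0" --pt "-1 0 0 0 0" --pt "-1 0 0 0 0" --pt "-1 0 0 0 0" --pt "-1 0 0 0 0" --pt "-1 0 0 0 0" --pt "-1 0 0 0.04 0" --pt "-1 0 0 0.1 0" --pt "-1 0 0 0.17 0" --pt "-1 0 0 0.24 0" --pt "-1 0 0 0.24 0"

```text
time_s: 49.4
position: [0.6115, 0.3312, 0.2313]
tcp_rot: [[-0.139, 0.99, 0.007], [0.99, 0.139, 0.003], [0.002, 0.007, -1.0]]
force: [0.0, 1.0, -3.8]
opening: 0.312
grasp_force: 30.0
```

>>> step_arm --pt "-1 0 -0.05 0 0" --pt "-1 -0.01 -0.15 0 0" --pt "-1 -0.03 -0.27 0 0" --pt "-1 -0.05 -0.39 0 0" --pt "-1 -0.07 -0.51 0 0" --pt "-1 -0.08 -0.63 0 0" --pt "-1 -0.096 -0.75 0 0" --pt "-1 -0.096 -0.86 0 0" --pt "-1 -0.096 -0.92 0 0" --pt "-1 -0.096 -0.956 0 0" --pt "-1 -0.096 -0.956 0 0" --pt "-1 -0.096 -0.956 -0.08 0" --pt "-1 -0.096 -0.956 -0.15 0" --pt "-1 -0.096 -0.956 -0.2 0" --pt "-1 -0.096 -0.956 -0.22 0" --pt "-1 -0.096 -0.956 -0.232 0" --pt "-1 -0.096 -0.956 -0.24 0" --pt "-1 -0.096 -0.956 -0.24 0" --pt "-1 -0.096 -0.956 -0.24 0"

```text
time_s: 51.3
position: [0.586, 0.0914, 0.1677]
tcp_rot: [[-0.139, 0.99, 0.001], [0.99, 0.139, 0.0], [-0.0, 0.001, -1.0]]
force: [-0.0, -0.0, -3.7]
opening: 0.312
grasp_force: 30.0
```

>>> step_arm --pt "0 0 0 0 0" --pt "1 0 0 0 0" --pt "1 0 0 0 0" --pt "1 0 0 0 0" --pt "1 0 0 0 0" --pt "1 0 0 0 0" --pt "1 0 0 0 0" --pt "1 0 0 0 0" --pt "1 0 0 0.1 0" --pt "1 0 0 0.25 0" --pt "1 0 0 0.4 0" --pt "1 0 0 0.55 0" --pt "1 0 0 0.6 0" --pt "1 -0.2 -0.15 0.6 0" --pt "1 -0.3 -0.3 0.6 0" --pt "1 -0.3 -0.45 0.6 0" --pt "1 -0.3 -0.6 0.6 0" --pt "1 -0.3 -0.7 0.6 0" --pt "1 -0.3 -0.7 0.6 0"

```text
time_s: 53.2
position: [0.5103, -0.0865, 0.3162]
tcp_rot: [[-0.135, 0.991, -0.001], [0.991, 0.135, -0.001], [-0.001, -0.001, -1.0]]
force: [-0.2, 0.3, -0.6]
opening: 0.999
grasp_force: 0.0
```

```bash
python3 - <<'E'
from rig import *
from h import *
w=capture("wrist");np.savez("wrist2.npz",**w);s=capture("side");np.savez("side2.npz",**s)
cv2.imwrite("pics/c3.png",np.hstack([cv2.resize(w["color"][0:192,192:384],(400,400)),cv2.resize(s["color"][135:235,215:315],(400,400),interpolation=cv2.INTER_CUBIC)])[:,:,::-1])
E
```

```text
(no output)
```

View pics/c3.png

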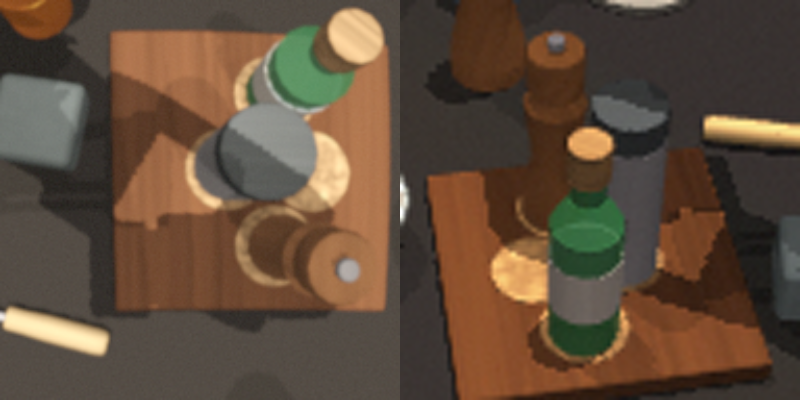

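In the side crop the stopper (590,143), lid (630,105) and nut (557,42) match the starting view within about 2 px (~1 mm), and all three stand upright. I'm handing in.

```bash
python3 -c "
from rig import *
print(hand_in())"
```

```text
the job is handed in; nothing more can be done
None
```

The job is handed in (the hand-in returned no verdict): the sugar jar stands centred on the trivet, and the bottle, mill and canister are back upright on their starting spots, about 1 mm off as measured in the last picture.

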